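Turn the food-processor lid onto its key and press it home

TASK

The blue lid of the food processor sits loose on its rubber seal, turned out of line. With the fingertips push it round by its feed chute until the red-marked notch in its rim meets the red key on the bowl, then press the lid straight down until it is fully home over the key, and let go. Never lift the lid off its seal, and leave the other things on the counter where they stand.

Things in the scene. Friction and masses are not known exactly. Their poses are not given: they have to be found in the camera images.
- machine: White food-processor base 240 x 215 x 50 mm, fixed, carrying a steel bowl (radius 88 mm, rim flange radius 95 mm). Origin on the counter under the bowl's vertical axis; z up, x points from the axis to the key. The rim's flat top, where the lid seats, is 120 mm above the origin. A fixed spindle (radius 6 mm, 20 mm above the rim) enters the lid's bore and keeps it centred.
- seal_mid (a point): Middle of the black rubber seal's top as it starts (fixed point), on the bowl's axis, 10 mm above the rim. The seal (radius 55 mm) carries the lid; it slides down stiffly under about 9 N in all (lid's weight included) for 10 mm, has no spring, and stays where it is pushed.
- lid: Loose blue round lid, radius 80 mm, 6 mm thick, about 0.3 kg; turns freely either way on the spindle and starts 40 degrees or more out of line. Origin at the centre of its underside, z up, x towards its notch. The origin is 130 mm above the machine's origin at the start, 120 mm when fully home; it goes down only with the notch over the key (about 4 mm of play either side).
- chute (a point): Centre of the top of the feed chute, the solid upright block on the lid opposite the notch, at lid x = -46 mm, y = 0. It is 34 mm along the lid's x by 88 mm along the lid's y and stands from the lid's plate to about 50 mm above the lid's origin (white plug on top). Push on one of its ends to turn the lid.
- boss_top (a point): Centre of the flat top (radius 14 mm) of the lid's round central boss (radius 25 mm), on the lid's axis, 30 mm above the lid's origin: a good place to press.
- notch (a point): Middle of the lid's notch at the height of the lid's underside, 70 mm from the lid's axis along the lid's x. The notch is cut right through the rim: 18 mm wide, from radius 58 mm outwards, edged with red marks.
- key (a point): Foot of the red key on the bowl rim, on the rim's top, 70 mm from the bowl's axis along the machine's x. The key is a radial red rib 10 mm wide with a rounded top, 8 mm high, from radius 60 to 94 mm, so its outer end shows beyond the lid.
- cutter: Bystander: steel dough-cutter ring, radius 43 mm, 45 mm high, loose on the counter. Origin at the centre of its underside.
- jar: Bystander: white jar with wooden cap, radius 34 mm, 100 mm high, loose. Origin at the centre of its underside.
- mixing_bowl: Bystander: steel mixing bowl, rim radius 100 mm, 85 mm high, loose. Origin at the centre of its underside.
- rolling_pin: Bystander: wooden rolling pin, 54 mm thick, 400 mm long along its y, loose, lying beyond the machine. Origin on the counter under its middle.
Mind the look-alikes: they are no part of the job. Of the things like the lid, leave any that is brown or grey; of the rest the larger one is meant.

How it is judged (in metres and radians):
At the end, for the whole second after the job is handed in: The lid is at rest and level (within 0.04 rad), its notch over the key (notch and key points within 8 mm horizontally), and fully down: its underside no more than 2.5 mm above the bowl's rim (horizontal distance between notch and key below 0.008 m and z of lid in the frame of machine below 0.1225 m and angle between lid's own z axis and vertical below 0.04 rad and linear speed of lid below 0.01 m/s); the robot touches nothing.
It fails at once if the lid is lifted more than 8 mm above where it lay on the seal (z of lid in the frame of machine above 0.138 m).
It fails at once if the lid is tipped more than 0.25 rad (angle between lid's own z axis and vertical above 0.25 rad).
It fails at once if a bystander is pushed more than 20 mm or tipped over (distance of any of cutter, jar, mixing_bowl, rolling_pin from where it was at the start of the episode above 0.02 m or angle between any of jar, cutter's own z axis and vertical above 0.5 rad).
It also fails if it takes over 51 s, if anything falls off the work surface, if the arm or the gripper's body presses on something with over 40 N, if the wrist force passes 120 N, or if a joint passes its speed limit or range.

ROBOT

A 6-joint arm with a two-finger parallel gripper is mounted at the origin on the work surface. World frame = base frame: x ahead of the robot, y to its left, z up, the work surface at z = 0. Lengths are in m, angles in degrees, forces in N, time in s.
With the tool pointing down it reaches from about 0.275 to 0.825 m from the base axis. Payload 5.2 kg.
Tool frame: the origin (TCP) lies on the centre line of the jaws, within the pads' length; the fingertips stand 17 mm ahead of it and the grasp point (between the pads) lies 2 mm behind it (bot.tcp_to_tips is the distance from the TCP to the fingertips, in m); z points along the fingers, y is the direction in which the jaws open and shut (so a half turn about z gives the same grasp; the last joint's range is limited). The gripper opens to 93 mm and grips with 3 to 60 N. Pads are 15 mm wide; open, the fingers measure 128 mm over their backs; the gripper's body (75 mm by 188 mm) begins 65 mm behind the grasp point.
Start: joints at [54.786, 14.817, 87.949, -0, 77.235, -11.62], TCP at [0.22, 0.504, 0.236] pointing down, gripper open.
Joint ranges: [-179.93, 179.93], [-52.35, 119.4], [10.71, 147.94], [-69.91, 249.91], [12.55, 155.21], [-178.61, 178.61]. Speed limits (degrees/s): [147.25, 147.25, 180, 180, 180, 180].

INTERFACE

Orientations are given as a 3x3 rotation matrix whose columns are the frame's x, y, z axes.
In Python, from plant import bot, vision, ticket gives the robot as it stands. The module is installed in compiled form; this text tells all that it offers.
- The arm moves only by the tool servo_tool, never from a script. Its argument "deltas" is a list of rows, each an object of numbers: "tx", "ty", "tz": the shift along the tool's x, y, z in units of 0.3 m (1.0 is 0.3 m); "turn": the turn about the tool's z in units of 30 degrees (1.0 is 30 degrees); "hand": the opening, from -1 (shut) to 1 (fully open). In form: [{"tx": .., "ty": .., "tz": .., "turn": .., "hand": ..}, ...]. A call has 1 to 12 rows; each row is the pose to reach, as a shift and turn from the pose measured when the call began, along the tool's axes at that moment; what a row does not reach only later rows make up. A row lasts 1/10 s, in which the tool goes at most 50 mm and 8.59 degrees, less where a joint would pass 70% of its speed; a pose out of reach is approached as far as the arm can. A call with a number of a shift or a turn outside -1 to 1 is refused whole. A call with a gripper value outside its range is refused whole. The fingers move at their own pace and stop on an object; "force" is the grip in N (left out, the last holds). Time passes only in rows, so rows that repeat a pose let the fingers close. It gives the time, the measured TCP pose, the force and the opening at its end, in the units of the state.
- bot.read_state(): the state, without advancing time (a new reading comes with each control period).
- vision.snapshot(name): name is "side" or "top"; returns a dict with "color" (420x560x3 uint8, red, green, blue), "fovy" (degrees; the focal length in pixels is half the picture's height over the tangent of half this angle, whatever the lens; pixels are square), "cx", "cy" (the principal point, pixels), "R" (3x3) and "t" (3): a world point X has camera coordinates R X + t. Camera axes: x right, y down, z forward; pixel columns grow to the right and rows downward; lengths in m; the calibration is good to about 2 mm. A picture is of the moment at which its call begins. There is no depth.
- ticket.sign_off(): hands the job in, once; it reports no verdict.
The state is a dict: "t": time; "qpos": joint angles; "joint_vel": joint speeds; "effort": joint torques, N m; "eef_pos": TCP position; "ee_rot": TCP orientation; "force": force on the tool from outside, world axes, zero at the start; "moment": the same for the moment, N m; "width": finger opening in m.
Only numpy, scipy, OpenCV 4.12 (cv2) and the standard library are available. Lean on these libraries where they do the work, as an engineer would, in place of code of your own. Each camera call takes 0.05 s, during which the arm holds its last target. There are 200 camera calls.

## Working session

There is one attempt and no reset: what is moved stays moved. The work goes in short steps, Python scripts to look and compute and a tool call to move; the robot and the scene stay as the last step left them, time stands still between calls to the robot, and variables do not carry over. Pictures are saved under pics/ and viewed, about 8 in all and at most 12, crops included, and the job is handed in when it is done.

Besides the shell and the picture viewer there is one more tool, called after "Emit:" as name(argument=value, ...) on one line, values as JSON. servo_tool: Moves the arm, as the interface text tells. Its arguments: {"type":"object","properties":{"deltas":{"type":"array","items":{"type":"object","properties":{"tx":{"type":"number","minimum":-1,"maximum":1},"ty":{"type":"number","minimum":-1,"maximum":1},"tz":{"type":"number","minimum":-1,"maximum":1},"turn":{"type":"number","minimum":-1,"maximum":1},"hand":{"type":"number"}}}},"force":{"type":"number"}},"required":["deltas"]}

```bash
mkdir -p pics; cat > h.py <<'E'
import numpy as np, cv2
from plant import bot, vision, ticket
def snap(n,f,crop=None,s=1):
    d=vision.snapshot(n); im=d["color"][:,:,::-1]
    if crop: x0,y0,x1,y1=crop; im=im[y0:y1,x0:x1]
    cv2.imwrite("pics/"+f,cv2.resize(im,None,fx=s,fy=s,interpolation=cv2.INTER_CUBIC)); return d
def F(d): return 210/np.tan(np.radians(d["fovy"]/2))
def ray(d,u,v,z):
    R=np.array(d["R"]);t=np.array(d["t"]);c=-R.T@t
    r=R.T@np.array([(u-d["cx"])/F(d),(v-d["cy"])/F(d),1]); return c+r*(z-c[2])/r[2]
def proj(d,X):
    p=np.array(d["R"])@np.array(X)+d["t"]; return p[:2]/p[2]*F(d)+[d["cx"],d["cy"]]
E
python3 - <<'E'
from h import *
a=snap("top","t1.png",None,1.4); b=snap("side","s1.png",None,1.4)
for d in(a,b): print(d["fovy"],d["cx"],d["cy"],-np.array(d["R"]).T@d["t"],np.round(d["R"],2).tolist())
s=bot.read_state(); print(s["t"],s["ee_rot"],s["width"],s["force"])
E
```

```text
52.833782247194314 273.54781823065315 207.38524319912196 [ 0.39501884 -0.01244234  1.13585593] [[-0.02, -1.0, -0.0], [-0.99, 0.02, -0.11], [0.11, 0.0, -0.99]]
57.235159929832044 279.53584531313265 213.80265212776487 [0.44509182 0.61010116 0.78274402] [[-1.0, -0.09, 0.02], [-0.08, 0.7, -0.71], [0.05, -0.7, -0.71]]
0.1 [[-9.16392568e-01  4.00279661e-01 -9.24830981e-04]
 [ 4.00280609e-01  9.16391638e-01 -1.34149947e-03]
 [ 3.10532426e-04 -1.59953205e-03 -9.99998673e-01]] 0.09313475365567025 [0.33655307 0.17535573 0.15870726]
```

View pics/t1.png

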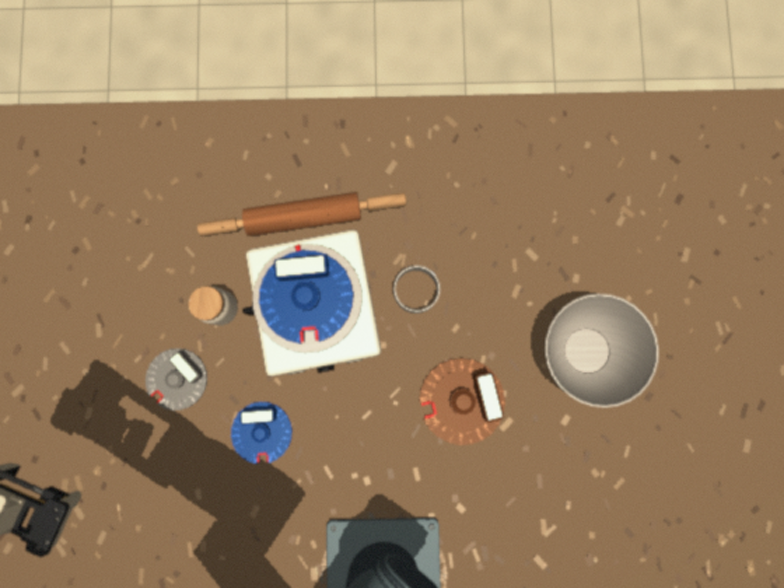

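View pics/s1.png

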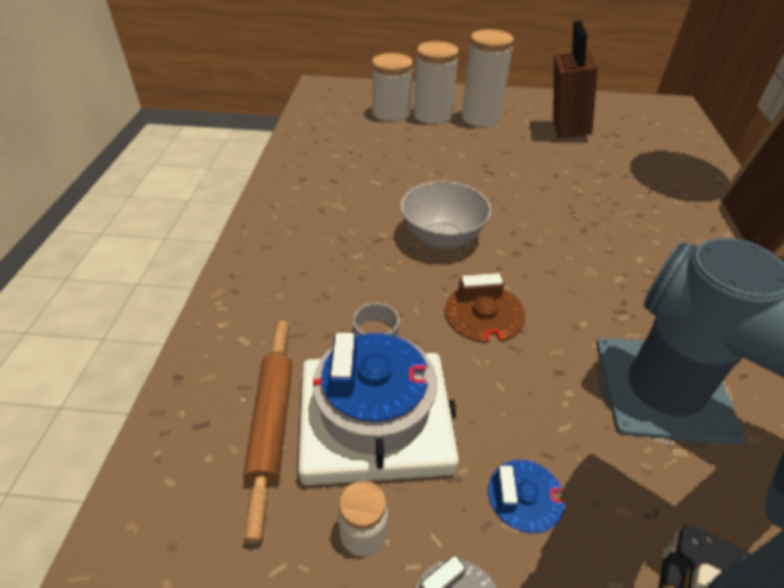

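Lid-like objects in the top view: blue on machine (306,296), small blue (261,432), grey (175,380) and brown (462,400). The one meant is the larger blue one, on the machine. Its notch is at (310,335) and the key at (298,247), so it is roughly half a turn out. I'll confirm in a crop.

```bash
python3 - <<'E'
from h import *
snap("top","t2.png",(165,160,285,280),5)
E
```

```text
(no output)
```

View pics/t2.png

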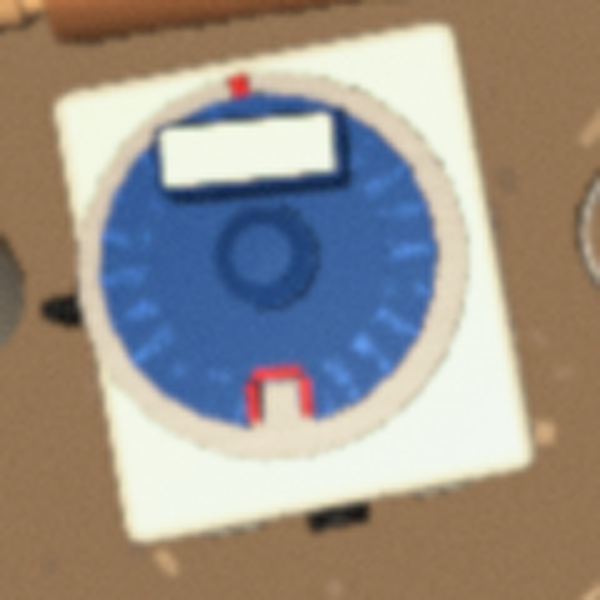

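The crop shows the large blue lid with its red notch at (281,395) in the crop, boss top (266,252), chute top (248,150), key's outer end (239,86) and rim centre (274,265).

```bash
python3 - <<'E'
from h import *
d=vision.snapshot("top")
g=lambda x,y,z: ray(d,165+x/5-.4,160+y/5-.4,z)
c1=g(274,265,.12);c2=g(266,252,.16);k=g(239,86,.125);n=g(281,395,.136);ch=g(248,150,.18)
print(c1,c2,k,n,ch)
c=(c1+c2)/2
for nm,p in(("key",k),("notch",n),("chute",ch)): v=p-c;print(nm,np.hypot(*v[:2]),np.degrees(np.arctan2(v[1],v[0])))
for x,y in((160,128),(333,112),(342,170),(163,188)): print(g(x,y,.18)-c)
E
```

```text
[0.50164386 0.11928222 0.12      ] [0.50358749 0.11778785 0.16      ] [0.58883008 0.13527543 0.125     ] [0.4381764  0.11415427 0.136     ] [0.54847439 0.1231847  0.18      ]
key 0.08782461774322156 10.988480409237082
notch 0.06458801568884906 -176.11085491354163
chute 0.046093820636636085 5.789499266845441
[0.05683028 0.04495356 0.04      ]
[ 0.06273627 -0.03437955  0.04      ]
[ 0.03578706 -0.03829731  0.04      ]
[0.02904727 0.04352595 0.04      ]
```

Emit:
servo_tool(deltas=[{"tx": -0.14, "ty": -0.05, "turn": -0.2, "hand": -1}, {"tx": -0.28, "ty": -0.1, "turn": -0.4, "hand": -1}, {"tx": -0.42, "ty": -0.15, "turn": -0.6, "hand": -1}, {"tx": -0.56, "ty": -0.2, "turn": -0.8, "hand": -1}, {"tx": -0.7, "ty": -0.257, "turn": -0.947, "hand": -1}, {"tx": -0.84, "ty": -0.31, "turn": -0.947, "hand": -1}, {"tx": -0.98, "ty": -0.36, "turn": -0.947, "hand": -1}, {"tx": -0.98, "ty": -0.36, "turn": -0.947, "hand": -1}])

```text
validation failed for argument at $.de...
```

```bash
cat >> h.py <<'E'
def go(P,yaw=None):
    "deltas to world P (m) and tool-y heading yaw (deg)"
    s=bot.read_state(); R=np.array(s["ee_rot"]); y=np.degrees(np.arctan2(R[1,1],R[0,1]))
    d=R.T@(np.array(P)-s["eef_pos"])/.3
    print("t",s["t"],"pos",np.round(s["eef_pos"],4),"yaw",round(y,2),"q6",s["qpos"][5],"w",s["width"],"F",np.round(s["force"],2))
    print("delta",np.round(d,3),"turn",None if yaw is None else round((y-yaw)/30,3))
E
python3 -c "
from h import *
go([.5423,.1951,.236],94.8)"
```

```text
t 0.2 pos [0.2199 0.5038 0.2351] yaw 66.41 q6 -11.620668873231285 w 0.09316160881306851 F [ 1.08  0.6  -0.15]
delta [-1.397 -0.513 -0.003] turn -0.946
```

Emit:
servo_tool(deltas=[{"tx": -0.14, "ty": -0.05, "tz": 0, "turn": -0.2, "hand": -1}, {"tx": -0.28, "ty": -0.1, "tz": 0, "turn": -0.4, "hand": -1}, {"tx": -0.42, "ty": -0.15, "tz": 0, "turn": -0.6, "hand": -1}, {"tx": -0.56, "ty": -0.2, "tz": 0, "turn": -0.8, "hand": -1}, {"tx": -0.7, "ty": -0.257, "tz": 0, "turn": -0.947, "hand": -1}, {"tx": -0.84, "ty": -0.31, "tz": 0, "turn": -0.947, "hand": -1}, {"tx": -0.98, "ty": -0.36, "tz": 0, "turn": -0.947, "hand": -1}, {"tx": -0.98, "ty": -0.36, "tz": 0, "turn": -0.947, "hand": -1}])

```text
t: 1.0
eef_pos: [0.4499, 0.2834, 0.2349]
ee_rot: [[-0.997, -0.078, 0.001], [-0.078, 0.997, -0.002], [-0.001, -0.003, -1.0]]
force: [0.0, -0.4, 0.5]
width: 0.0336
```

```bash
python3 -c "
from h import *
go([.5423,.1951,.236],94.8)"
```

```text
t 1.0 pos [0.4499 0.2834 0.2349] yaw 94.5 q6 -74.18272831906137 w 0.0335938007217286 F [ 0.   -0.39  0.47]
delta [-0.284 -0.318 -0.003] turn -0.01
```

Now over the spot, then down to TCP z 0.165 (tips 0.148).

Emit:
servo_tool(deltas=[{"tx": -0.1, "ty": -0.11, "tz": 0, "turn": -0.01, "hand": -1}, {"tx": -0.2, "ty": -0.22, "tz": 0, "turn": -0.01, "hand": -1}, {"tx": -0.284, "ty": -0.318, "tz": 0, "turn": -0.01, "hand": -1}, {"tx": -0.284, "ty": -0.318, "tz": 0.08, "turn": -0.01, "hand": -1}, {"tx": -0.284, "ty": -0.318, "tz": 0.16, "turn": -0.01, "hand": -1}, {"tx": -0.284, "ty": -0.318, "tz": 0.233, "turn": -0.01, "hand": -1}, {"tx": -0.284, "ty": -0.318, "tz": 0.233, "turn": -0.01, "hand": -1}])

```text
t: 1.7
eef_pos: [0.5397, 0.1949, 0.1619]
ee_rot: [[-0.996, -0.084, -0.006], [-0.084, 0.996, -0.003], [0.007, -0.003, -1.0]]
force: [-0.6, 0.3, -0.8]
width: 0.0002
```

```bash
python3 - <<'E'
from h import *
go([.5423,.1951,.165],94.8)
snap("side","s2.png",(190,210,350,360),4)
s=bot.read_state();R=np.array(s["ee_rot"]);C=R.T@(np.array([.5026,.1185,s["eef_pos"][2]])-s["eef_pos"]);C=C[:2]
print(C)
for th in range(5,61,5):
    a=np.radians(th);p=C-np.array([[np.cos(a),-np.sin(a)],[np.sin(a),np.cos(a)]])@C
    print(th,np.round(p/.3,3),round(th/30,3))
E
```

```text
t 1.7 pos [0.5397 0.1949 0.1619] yaw 94.8 q6 -85.94701213241966 w 0.000186381261075584 F [-0.57  0.31 -0.84]
delta [-0.008 -0.    -0.01 ] turn 0.0
[ 0.04463977 -0.07316396]
5 [-0.021 -0.014] 0.167
10 [-0.04 -0.03] 0.333
15 [-0.058 -0.047] 0.5
20 [-0.074 -0.066] 0.667
25 [-0.089 -0.086] 0.833
30 [-0.102 -0.107] 1.0
35 [-0.113 -0.129] 1.167
40 [-0.122 -0.153] 1.333
45 [-0.129 -0.177] 1.5
50 [-0.134 -0.201] 1.667
55 [-0.136 -0.226] 1.833
60 [-0.137 -0.251] 2.0
```

View pics/s2.png

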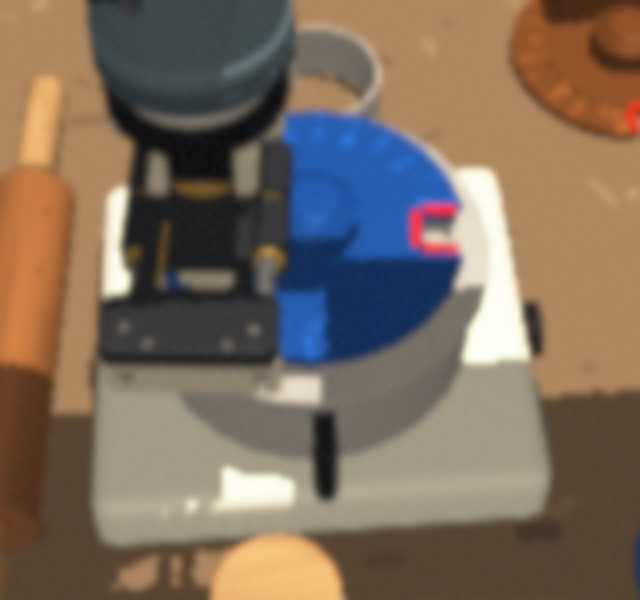

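The fingers stand at the chute's near end, clear of the lid plate (notch at (435,230) in the crop), and the jar and pin are untouched. Pushing along the arc.

Emit:
servo_tool(deltas=[{"tx": -0.021, "ty": -0.014, "tz": -0.01, "turn": 0.167, "hand": -1}, {"tx": -0.04, "ty": -0.03, "tz": -0.01, "turn": 0.333, "hand": -1}, {"tx": -0.058, "ty": -0.047, "tz": -0.01, "turn": 0.5, "hand": -1}, {"tx": -0.074, "ty": -0.066, "tz": -0.01, "turn": 0.667, "hand": -1}, {"tx": -0.089, "ty": -0.086, "tz": -0.01, "turn": 0.833, "hand": -1}, {"tx": -0.102, "ty": -0.107, "tz": -0.01, "turn": 1.0, "hand": -1}, {"tx": -0.102, "ty": -0.107, "tz": -0.01, "turn": 1.0, "hand": -1}])

```text
t: 2.45
eef_pos: [0.5753, 0.1659, 0.1686]
ee_rot: [[-0.905, 0.426, -0.0], [0.426, 0.905, -0.003], [-0.001, -0.002, -1.0]]
force: [-0.2, 0.7, 0.0]
width: 0.0003
```

```bash
cat >> h.py <<'E'
def arc():
    s=bot.read_state();R=np.array(s["ee_rot"]);c=np.array([.5026,.1185])
    C=(R.T@(np.r_[c,0]-np.r_[s["eef_pos"][:2],0]))[:2]
    u=C/np.hypot(*C); go([*c,.165]); print("r",np.hypot(*C),"C",C)
    v=-(R[:2,:2]@C); print("polar",np.degrees(np.arctan2(v[1],v[0])),np.degrees(np.arctan2(R[1,1],R[0,1])))
    for th in range(5,31,5):
        # bring radius back to .086
        f=u*(np.hypot(*C)-.086); a=np.radians(th);D=C-f
        p=C-np.array([[np.cos(a),-np.sin(a)],[np.sin(a),np.cos(a)]])@D
        print(th,np.round(p/.3,3))
E
python3 - <<'E'
from h import *
arc(); snap("side","s3.png",(190,210,350,360),4)
E
```

```text
t 2.45 pos [0.5753 0.1659 0.1686] yaw 64.76 q6 -59.20627627590417 w 0.0003132510414111879 F [-0.21  0.72  0.  ]
delta [ 0.152 -0.246  0.013] turn None
r 0.08674311305738738 C [ 0.04553436 -0.07383082]
polar 33.09909045856315 64.76288182745121
5 [-0.019 -0.016]
10 [-0.039 -0.032]
15 [-0.057 -0.049]
20 [-0.073 -0.068]
25 [-0.088 -0.089]
30 [-0.101 -0.11 ]
```

View pics/s3.png

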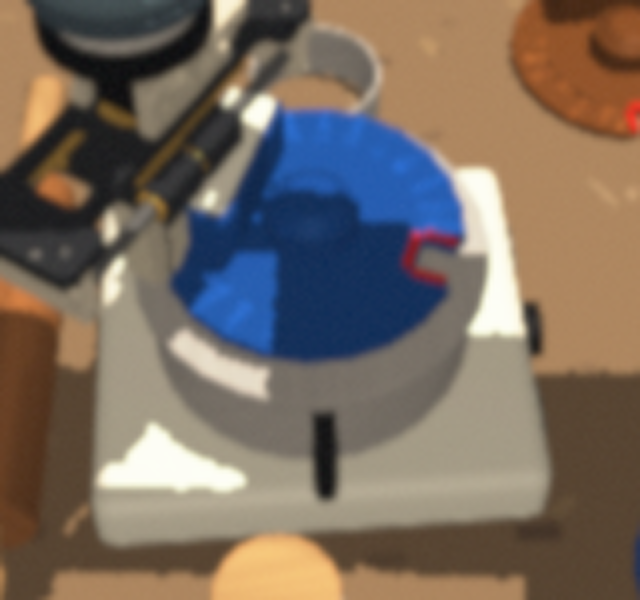

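The notch moved the right way (clockwise, to (430,258)), so I'll carry on.

Emit:
servo_tool(deltas=[{"tx": -0.02, "ty": -0.015, "tz": 0.01, "turn": 0.167, "hand": -1}, {"tx": -0.04, "ty": -0.031, "tz": 0.01, "turn": 0.333, "hand": -1}, {"tx": -0.058, "ty": -0.048, "tz": 0.01, "turn": 0.5, "hand": -1}, {"tx": -0.074, "ty": -0.067, "tz": 0.01, "turn": 0.667, "hand": -1}, {"tx": -0.089, "ty": -0.088, "tz": 0.01, "turn": 0.833, "hand": -1}, {"tx": -0.102, "ty": -0.109, "tz": 0.01, "turn": 1.0, "hand": -1}, {"tx": -0.102, "ty": -0.109, "tz": 0.01, "turn": 1.0, "hand": -1}])

```text
t: 3.2
eef_pos: [0.5889, 0.1234, 0.1663]
ee_rot: [[-0.573, 0.819, 0.0], [0.819, 0.573, -0.003], [-0.002, -0.001, -1.0]]
force: [-0.5, 1.3, 0.3]
width: 0.0006
```

```bash
python3 -c "
from h import *
arc()"
```

```text
t 3.2 pos [0.5889 0.1234 0.1663] yaw 34.97 q6 -33.608313997275026 w 0.0005534435792063597 F [-0.53  1.32  0.29]
delta [ 0.152 -0.245  0.004] turn None
r 0.08645326837652607 C [ 0.0454758  -0.07352631]
polar 3.23536799045531 34.97193781834659
5 [-0.02  -0.015]
10 [-0.039 -0.031]
15 [-0.057 -0.049]
20 [-0.073 -0.068]
25 [-0.088 -0.088]
30 [-0.101 -0.109]
```

Arc is tracking well; repeating it twice.

Emit:
servo_tool(deltas=[{"tx": -0.02, "ty": -0.015, "tz": 0.0, "turn": 0.167, "hand": -1}, {"tx": -0.04, "ty": -0.031, "tz": 0.0, "turn": 0.333, "hand": -1}, {"tx": -0.058, "ty": -0.048, "tz": 0.0, "turn": 0.5, "hand": -1}, {"tx": -0.074, "ty": -0.067, "tz": 0.0, "turn": 0.667, "hand": -1}, {"tx": -0.089, "ty": -0.088, "tz": 0.0, "turn": 0.833, "hand": -1}, {"tx": -0.102, "ty": -0.109, "tz": 0.0, "turn": 1.0, "hand": -1}, {"tx": -0.102, "ty": -0.109, "tz": 0.0, "turn": 1.0, "hand": -1}])

```text
t: 3.9
eef_pos: [0.5795, 0.0796, 0.167]
ee_rot: [[-0.089, 0.996, 0.001], [0.996, 0.089, -0.003], [-0.003, 0.001, -1.0]]
force: [-0.1, 0.5, 0.2]
width: 0.0004
```

Emit:
servo_tool(deltas=[{"tx": -0.02, "ty": -0.015, "tz": 0.0, "turn": 0.167, "hand": -1}, {"tx": -0.04, "ty": -0.031, "tz": 0.0, "turn": 0.333, "hand": -1}, {"tx": -0.058, "ty": -0.048, "tz": 0.0, "turn": 0.5, "hand": -1}, {"tx": -0.074, "ty": -0.067, "tz": 0.0, "turn": 0.667, "hand": -1}, {"tx": -0.089, "ty": -0.088, "tz": 0.0, "turn": 0.833, "hand": -1}, {"tx": -0.102, "ty": -0.109, "tz": 0.0, "turn": 1.0, "hand": -1}, {"tx": -0.102, "ty": -0.109, "tz": 0.0, "turn": 1.0, "hand": -1}])

```text
t: 4.6
eef_pos: [0.5494, 0.0465, 0.1675]
ee_rot: [[0.418, 0.909, 0.001], [0.909, -0.418, -0.003], [-0.002, 0.002, -1.0]]
force: [0.1, -0.0, 0.3]
width: 0.0005
```

```bash
python3 - <<'E'
from h import *
arc(); snap("side","s4.png",(190,210,350,360),4)
E
```

```text
t 4.6 pos [0.5494 0.0465 0.1675] yaw -24.69 q6 18.097434379299095 w 0.0005252356693480418 F [ 0.09 -0.01  0.33]
delta [ 0.153 -0.242  0.007] turn None
r 0.08587950325813262 C [ 0.04589607 -0.07258677]
polar -56.996145827479886 -24.691202003574176
5 [-0.021 -0.014]
10 [-0.04 -0.03]
15 [-0.058 -0.048]
20 [-0.074 -0.067]
25 [-0.088 -0.087]
30 [-0.101 -0.109]
```

View pics/s4.png

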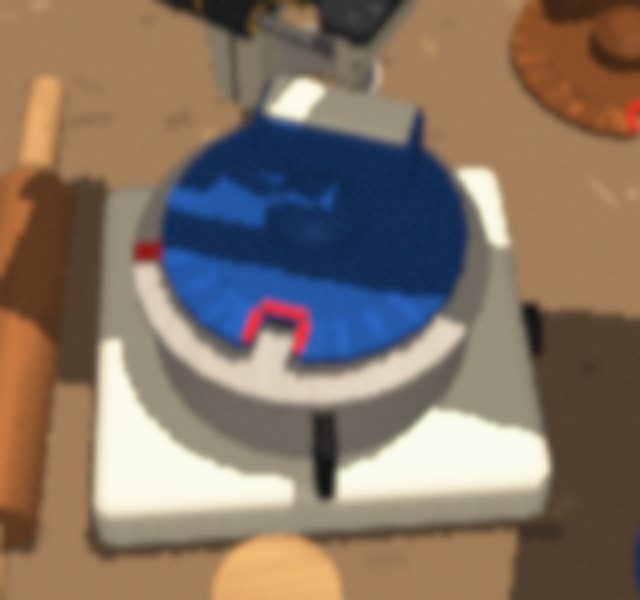

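Lid has turned about 110°: notch at crop (275,325), key at (147,251), fingers behind the chute's end. Two more arcs, measuring the angle between.

Emit:
servo_tool(deltas=[{"tx": -0.02, "ty": -0.015, "tz": 0.005, "turn": 0.167, "hand": -1}, {"tx": -0.04, "ty": -0.031, "tz": 0.005, "turn": 0.333, "hand": -1}, {"tx": -0.058, "ty": -0.048, "tz": 0.005, "turn": 0.5, "hand": -1}, {"tx": -0.074, "ty": -0.067, "tz": 0.005, "turn": 0.667, "hand": -1}, {"tx": -0.089, "ty": -0.088, "tz": 0.005, "turn": 0.833, "hand": -1}, {"tx": -0.102, "ty": -0.109, "tz": 0.005, "turn": 1.0, "hand": -1}, {"tx": -0.102, "ty": -0.109, "tz": 0.005, "turn": 1.0, "hand": -1}])

```text
t: 5.35
eef_pos: [0.507, 0.0328, 0.1662]
ee_rot: [[0.813, 0.582, 0.001], [0.582, -0.813, -0.003], [-0.001, 0.003, -1.0]]
force: [0.1, -0.6, -0.4]
width: 0.0006
```

```bash
python3 - <<'E'
from h import *
arc(); d=snap("side","s5.png",(190,210,350,360),4)
for nm,x,y,z,c in(("notch@-24.7",275,325,.136,(.5026,.1185)),("key",147,251,.124,(.5026,.1185))):
    p=ray(d,190+x/4-.4,210+y/4-.4,z);v=p[:2]-c;print(nm,p,np.hypot(*v),np.degrees(np.arctan2(v[1],v[0])))
E
```

```text
t 5.35 pos [0.507  0.0328 0.1662] yaw -54.39 q6 45.653632664382336 w 0.0005919349861796987 F [ 0.1  -0.64 -0.39]
delta [ 0.155 -0.241  0.003] turn None
r 0.08579962250493027 C [ 0.04636    -0.07219644]
polar -87.09137777338802 -54.38521852268494
5 [-0.021 -0.014]
10 [-0.04 -0.03]
15 [-0.058 -0.048]
20 [-0.074 -0.067]
25 [-0.088 -0.087]
30 [-0.1   -0.109]
notch@-24.7 [0.51500303 0.18565855 0.136     ] 0.06829425878288284 79.53635118216195
key [0.58878344 0.13948957 0.124     ] 0.08870258019983038 13.687646758891784
```

View pics/s5.png

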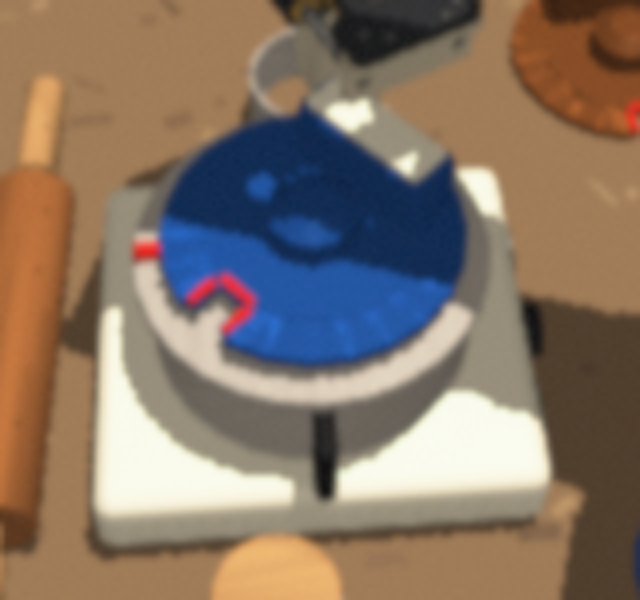

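Notch now at (222,303), about 40° short of the key. One more 30° arc, then a closer look.

Emit:
servo_tool(deltas=[{"tx": -0.02, "ty": -0.015, "tz": 0.003, "turn": 0.167, "hand": -1}, {"tx": -0.04, "ty": -0.031, "tz": 0.003, "turn": 0.333, "hand": -1}, {"tx": -0.058, "ty": -0.048, "tz": 0.003, "turn": 0.5, "hand": -1}, {"tx": -0.074, "ty": -0.067, "tz": 0.003, "turn": 0.667, "hand": -1}, {"tx": -0.089, "ty": -0.088, "tz": 0.003, "turn": 0.833, "hand": -1}, {"tx": -0.102, "ty": -0.109, "tz": 0.003, "turn": 1.0, "hand": -1}, {"tx": -0.102, "ty": -0.109, "tz": 0.003, "turn": 1.0, "hand": -1}])

```text
t: 6.1
eef_pos: [0.4633, 0.042, 0.1653]
ee_rot: [[0.995, 0.103, 0.001], [0.103, -0.995, -0.003], [0.001, 0.003, -1.0]]
force: [0.1, -0.1, 0.4]
width: 0.0005
```

```bash
python3 - <<'E'
from h import *
arc(); a=vision.snapshot("top")["color"][160:280,165:285];b=vision.snapshot("side")["color"][235:325,200:320]
f=lambda i,s:cv2.resize(i[:,:,::-1],s,interpolation=cv2.INTER_CUBIC)
cv2.imwrite("pics/c6.png",np.hstack([f(a,(400,400)),f(b,(400,300)).copy() if 0 else cv2.copyMakeBorder(f(b,(400,300)),0,100,0,0,cv2.BORDER_CONSTANT)]))
E
```

```text
t 6.1 pos [0.4633 0.042  0.1653] yaw -84.07 q6 75.63000010479674 w 0.00047027427506910613 F [ 0.09 -0.13  0.39]
delta [ 0.157 -0.24   0.001] turn None
r 0.08602897320758426 C [ 0.04704289 -0.07202743]
polar -117.21858216079814 -84.06901552351924
5 [-0.02  -0.015]
10 [-0.039 -0.031]
15 [-0.057 -0.049]
20 [-0.073 -0.068]
25 [-0.087 -0.089]
30 [-0.099 -0.111]
```

View pics/c6.png

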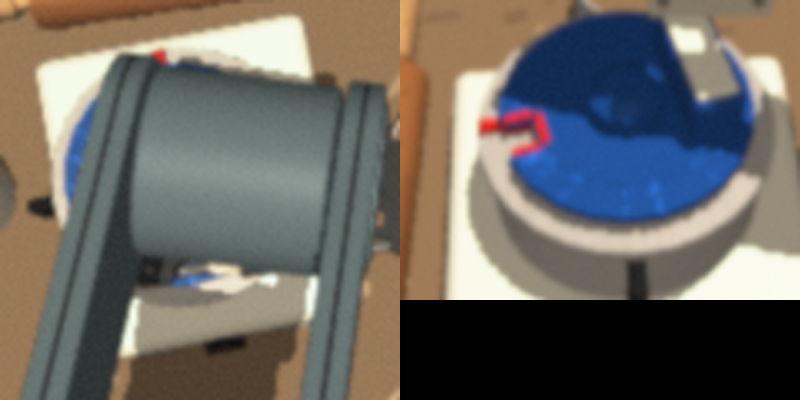

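Side crop: notch middle at about (527,133), key end at (490,126), some 9° to go (yaw lead also says 9°). I'll check with calibration, by projecting the aligned notch.

```bash
python3 - <<'E'
from h import *
d=vision.snapshot("side");c=np.array([.5026,.1185])
for nm,x,y,z in(("mid",527,133,.136),("back",546,127,.136),("key",489,126,.126)):
    p=ray(d,200+(x-400)/3.333-.4,235+y/3.333-.4,z);v=p[:2]-c;print(nm,np.hypot(*v),np.degrees(np.arctan2(v[1],v[0])))
# automatic red segmentation
im=d["color"].astype(int);m=(im[...,0]>130)&(im[...,1]<90)&(im[...,2]<100)
for v,u in np.argwhere(m[235:325,200:320]):
    pass
vs,us=np.nonzero(m[235:300,215:250]); 
for z in(.136,.126):
    P=np.array([ray(d,u+215,v+235,z)[:2]-c for u,v in zip(us,vs)]);r=np.hypot(*P.T);a=np.degrees(np.arctan2(P[:,1],P[:,0]))
    for lo,hi in((50,60),(60,70),(70,80),(80,100)):
        k=(r*1e3>lo)&(r*1e3<hi); 
        if k.any(): print(z,lo,k.sum(),a[k].min(),a[k].mean(),a[k].max())
E
```

```text
mid 0.06779109054803747 28.619431021665136
back 0.05553283803128396 28.849923350328883
key 0.08873599531364705 14.73121618829707
0.136 50 13 18.119000568946625 26.757816133837423 36.02646627697689
0.136 60 22 16.29253460212224 27.22276038924696 38.11298978325778
0.136 70 12 15.99081966753582 21.401120094387295 37.2529539780691
0.136 80 20 17.192271827213034 19.8744613966271 23.55994535045355
0.126 50 18 10.663273013348741 21.28933896717691 30.796199258384057
0.126 60 18 9.94720841797559 19.86272113499907 32.55025688145812
0.126 70 11 9.829600456058232 14.195757653984428 31.504315061550553
0.126 80 20 12.352925137933324 14.963841449908532 18.41149810009048
```

Emit:
servo_tool(deltas=[{"tx": -0.01, "ty": -0.007, "tz": 0.0, "turn": 0.083, "hand": -1}, {"tx": -0.02, "ty": -0.015, "tz": 0.0, "turn": 0.167, "hand": -1}, {"tx": -0.03, "ty": -0.023, "tz": 0.0, "turn": 0.25, "hand": -1}, {"tx": -0.039, "ty": -0.031, "tz": 0.0, "turn": 0.333, "hand": -1}, {"tx": -0.039, "ty": -0.031, "tz": 0.0, "turn": 0.333, "hand": -1}])

```text
t: 6.75
eef_pos: [0.4515, 0.0496, 0.1652]
ee_rot: [[0.998, -0.068, 0.002], [-0.068, -0.998, -0.003], [0.002, 0.003, -1.0]]
force: [0.1, -0.4, -0.3]
width: 0.0005
```

```bash
python3 - <<'E'
from h import *
arc(); d=snap("side","s7.png",(205,240,265,285),12);c=np.array([.5026,.1185])
im=d["color"].astype(int);m=(im[...,0]>130)&(im[...,1]<90)&(im[...,2]<100)
vs,us=np.nonzero(m[235:300,215:250])
for z in(.136,.126):
    P=np.array([ray(d,u+215,v+235,z)[:2]-c for u,v in zip(us,vs)]);r=np.hypot(*P.T);a=np.degrees(np.arctan2(P[:,1],P[:,0]))
    for lo,hi in((50,60),(60,70),(70,80),(80,100)):
        k=(r*1e3>lo)&(r*1e3<hi)
        if k.any(): print(z,lo,k.sum(),a[k].min(),a[k].mean(),a[k].max())
E
```

```text
t 6.75 pos [0.4515 0.0496 0.1652] yaw -93.91 q6 86.23892501676092 w 0.0004681921571289996 F [ 0.07 -0.4  -0.33]
delta [ 0.154 -0.241  0.   ] turn None
r 0.08574229777366472 C [ 0.04627634 -0.072182  ]
polar -126.57075759721424 -93.90662072815186
5 [-0.021 -0.014]
10 [-0.04 -0.03]
15 [-0.058 -0.048]
20 [-0.074 -0.067]
25 [-0.088 -0.087]
30 [-0.1   -0.109]
0.136 50 10 15.592966833223876 20.9839194521033 26.07379157991559
0.136 60 28 16.29253460212224 23.337088931586578 29.80894053086844
0.136 70 42 7.386545167859579 19.34444087239514 28.48646107462911
0.136 80 25 14.712249279179568 19.495043527437552 24.000154181834716
0.126 50 11 8.077189802944078 14.22483109566614 20.739272495606926
0.126 60 28 9.94720841797559 16.838895141240574 23.694084373688415
0.126 70 42 1.598945195741814 13.603466155241389 22.6627772652255
0.126 80 24 9.333104104294948 14.328139895012775 17.536606886835326
```

View pics/s7.png

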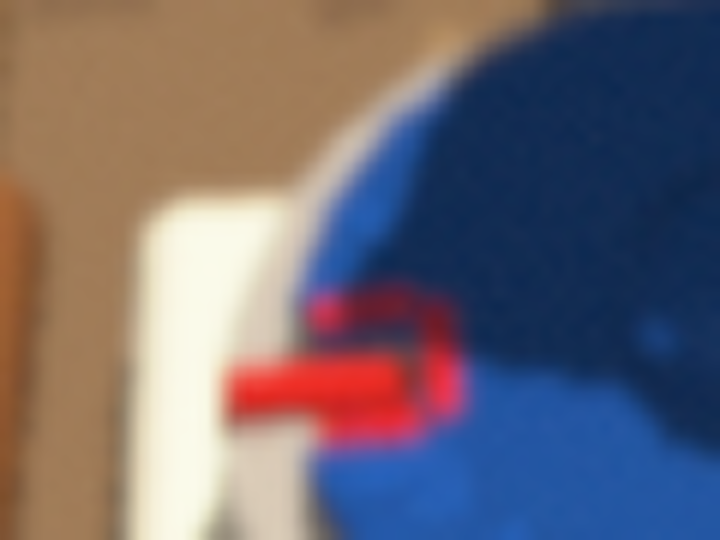

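Crop shows the key (top at about (325,380)) seen through the notch (arms at y 313 and 435). Allowing for the 8 mm height difference the lid should still go a few degrees; I'll compare against the projected aligned geometry.

```bash
python3 - <<'E'
from h import *
d=vision.snapshot("side");c=np.array([.5026,.1185])
def q(r,t,z,yaw):
    a=np.radians(yaw);p=c+r*np.array([np.cos(a),np.sin(a)])+t*np.array([-np.sin(a),np.cos(a)])
    return np.round((proj(d,[*p,z])-[205,240]+.4)*12)
for yaw in(9,11,13): print("key",yaw,"outer top edges",q(.094,.005,.128,yaw),q(.094,-.005,.128,yaw),"inner",q(.06,.005,.128,yaw),q(.06,-.005,.128,yaw))
for yaw in(9,11,13,15,17,19): print("lid",yaw,"mouth",q(.079,.009,.136,yaw),q(.079,-.009,.136,yaw),"back",q(.058,.009,.136,yaw),q(.058,-.009,.136,yaw))
E
```

```text
key 9 outer top edges [227. 370.] [229. 324.] inner [423. 362.] [424. 316.]
key 11 outer top edges [228. 385.] [228. 339.] inner [424. 371.] [423. 325.]
key 13 outer top edges [229. 401.] [227. 354.] inner [426. 381.] [422. 335.]
lid 9 mouth [310. 357.] [312. 274.] back [432. 352.] [433. 269.]
lid 11 mouth [312. 370.] [311. 287.] back [434. 362.] [431. 278.]
lid 13 mouth [314. 383.] [309. 300.] back [437. 371.] [430. 288.]
lid 15 mouth [317. 396.] [308. 312.] back [439. 380.] [429. 297.]
lid 17 mouth [320. 408.] [308. 325.] back [443. 389.] [429. 307.]
lid 19 mouth [324. 421.] [308. 338.] back [446. 398.] [429. 316.]
```

Estimate: lid at 16.5°, key at 13° in the same picture, so push about 3.5° more, then back off 25 mm and rise.

Emit:
servo_tool(deltas=[{"tx": -0.007, "ty": -0.005, "tz": 0.0, "turn": 0.06, "hand": -1}, {"tx": -0.014, "ty": -0.01, "tz": 0.0, "turn": 0.117, "hand": -1}, {"tx": -0.014, "ty": -0.01, "tz": 0.0, "turn": 0.117, "hand": -1}, {"tx": -0.014, "ty": 0.03, "tz": 0.0, "turn": 0.117, "hand": -1}, {"tx": -0.014, "ty": 0.07, "tz": 0.0, "turn": 0.117, "hand": -1}, {"tx": -0.014, "ty": 0.07, "tz": -0.12, "turn": 0.117, "hand": -1}, {"tx": -0.014, "ty": 0.07, "tz": -0.24, "turn": 0.117, "hand": -1}, {"tx": -0.014, "ty": 0.07, "tz": -0.24, "turn": 0.117, "hand": -1}])

```text
t: 7.65
eef_pos: [0.4487, 0.0275, 0.2418]
ee_rot: [[0.992, -0.129, 0.01], [-0.129, -0.992, -0.004], [0.011, 0.003, -1.0]]
force: [0.8, -0.4, -1.1]
width: 0.0004
```

```bash
python3 - <<'E'
from h import *
go([.5026,.1185,.205]); d=snap("side","s8.png",(205,240,265,285),12)
E
```

```text
t 7.65 pos [0.4487 0.0275 0.2418] yaw -97.4 q6 86.77399347436818 w 0.00041714046046427173 F [ 0.75 -0.37 -1.05]
delta [ 0.138 -0.324  0.123] turn None
```

View pics/s8.png

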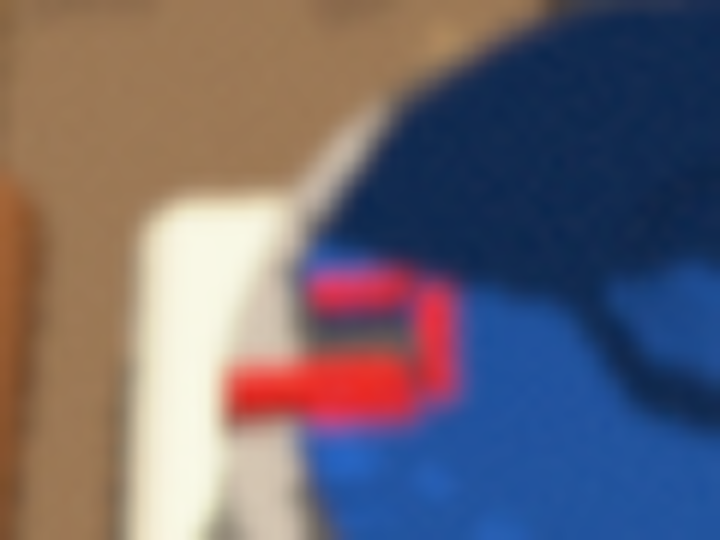

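The key now sits properly in the notch (back edge mid at (440,340), predicted 342 for alignment). Next: over the boss, then press.

Emit:
servo_tool(deltas=[{"tx": 0.05, "ty": -0.11, "tz": 0.0, "turn": 0, "hand": -1}, {"tx": 0.1, "ty": -0.22, "tz": 0.0, "turn": 0, "hand": -1}, {"tx": 0.138, "ty": -0.324, "tz": 0.0, "turn": 0, "hand": -1}, {"tx": 0.138, "ty": -0.324, "tz": 0.06, "turn": 0, "hand": -1}, {"tx": 0.138, "ty": -0.324, "tz": 0.12, "turn": 0, "hand": -1}, {"tx": 0.138, "ty": -0.324, "tz": 0.19, "turn": 0, "hand": -1}, {"tx": 0.138, "ty": -0.324, "tz": 0.19, "turn": 0, "hand": -1}])

```text
t: 8.4
eef_pos: [0.4991, 0.1181, 0.1788]
ee_rot: [[0.992, -0.129, -0.0], [-0.129, -0.992, -0.004], [0.0, 0.004, -1.0]]
force: [-0.6, -0.1, 0.9]
width: 0.0003
```

```bash
python3 - <<'E'
from h import *
go([.5026,.1185,.173])
E
```

```text
t 8.4 pos [0.4991 0.1181 0.1788] yaw -97.39 q6 98.46082588311913 w 0.00028539585328874817 F [-0.61 -0.09  0.89]
delta [ 0.011 -0.003  0.019] turn None
```

Emit:
servo_tool(deltas=[{"tx": 0.011, "ty": -0.003, "tz": 0.0, "turn": 0, "hand": -1}, {"tx": 0.011, "ty": -0.003, "tz": 0.01, "turn": 0, "hand": -1}, {"tx": 0.011, "ty": -0.003, "tz": 0.02, "turn": 0, "hand": -1}, {"tx": 0.011, "ty": -0.003, "tz": 0.02, "turn": 0, "hand": -1}])

```text
t: 8.8
eef_pos: [0.503, 0.1183, 0.1735]
ee_rot: [[0.992, -0.129, 0.001], [-0.129, -0.992, -0.004], [0.002, 0.004, -1.0]]
force: [0.2, -0.2, 1.4]
width: 0.0005
```

Emit:
servo_tool(deltas=[{"tx": 0, "ty": 0, "tz": 0.006, "turn": 0, "hand": -1}, {"tx": 0, "ty": 0, "tz": 0.012, "turn": 0, "hand": -1}, {"tx": 0, "ty": 0, "tz": 0.012, "turn": 0, "hand": -1}])

```text
t: 9.1
eef_pos: [0.503, 0.1182, 0.1705]
ee_rot: [[0.992, -0.129, 0.002], [-0.129, -0.992, -0.004], [0.002, 0.004, -1.0]]
force: [-2.4, -1.1, 4.4]
width: 0.0006
```

Emit:
servo_tool(deltas=[{"tx": 0, "ty": 0, "tz": 0.006, "turn": 0, "hand": -1}, {"tx": 0, "ty": 0, "tz": 0.012, "turn": 0, "hand": -1}, {"tx": 0, "ty": 0, "tz": 0.018, "turn": 0, "hand": -1}, {"tx": 0, "ty": 0, "tz": 0.018, "turn": 0, "hand": -1}])

```text
t: 9.5
eef_pos: [0.5031, 0.1182, 0.1672]
ee_rot: [[0.992, -0.128, 0.003], [-0.128, -0.992, -0.004], [0.004, 0.004, -1.0]]
force: [-6.7, -1.0, 15.9]
width: 0.0004
```

Emit:
servo_tool(deltas=[{"tx": 0, "ty": 0, "tz": 0.006, "turn": 0, "hand": -1}, {"tx": 0, "ty": 0, "tz": 0.012, "turn": 0, "hand": -1}, {"tx": 0, "ty": 0, "tz": 0.012, "turn": 0, "hand": -1}])

```text
t: 9.8
eef_pos: [0.5031, 0.1182, 0.1672]
ee_rot: [[0.992, -0.128, 0.005], [-0.128, -0.992, -0.004], [0.006, 0.004, -1.0]]
force: [-10.0, -1.4, 27.3]
width: 0.0004
```

The press stopped hard at tips z = 0.150, the home height of the boss. Let go and look.

Emit:
servo_tool(deltas=[{"tx": 0, "ty": 0, "tz": -0.02, "turn": 0, "hand": -1}, {"tx": 0, "ty": 0, "tz": -0.12, "turn": 0, "hand": -1}, {"tx": 0, "ty": 0.1, "tz": -0.26, "turn": 0, "hand": -1}, {"tx": 0, "ty": 0.25, "tz": -0.3, "turn": 0, "hand": -1}, {"tx": 0, "ty": 0.4, "tz": -0.3, "turn": 0, "hand": -1}, {"tx": 0, "ty": 0.55, "tz": -0.3, "turn": 0, "hand": -1}, {"tx": 0, "ty": 0.7, "tz": -0.3, "turn": 0, "hand": -1}, {"tx": 0, "ty": 0.7, "tz": -0.3, "turn": 0, "hand": -1}])

```text
t: 10.6
eef_pos: [0.4755, -0.0947, 0.2579]
ee_rot: [[0.991, -0.134, 0.006], [-0.134, -0.991, -0.007], [0.007, 0.006, -1.0]]
force: [0.9, 0.3, -0.6]
width: 0.0002
```

```bash
python3 - <<'E'
from h import *
go([.5,.1,.2])
a=vision.snapshot("top")["color"][160:280,165:285];b=vision.snapshot("side")["color"][235:325,205:325]
f=lambda i,s:cv2.resize(i[:,:,::-1],s,interpolation=cv2.INTER_CUBIC)
cv2.imwrite("pics/c9.png",np.hstack([f(a,(400,400)),cv2.copyMakeBorder(f(b,(400,300)),0,100,0,0,cv2.BORDER_CONSTANT)]))
E
```

```text
t 10.6 pos [ 0.4755 -0.0947  0.2579] yaw -97.69 q6 73.41721104144231 w 0.0002390871699230501 F [ 0.89  0.33 -0.59]
delta [-0.007 -0.655  0.189] turn None
```

View pics/c9.png

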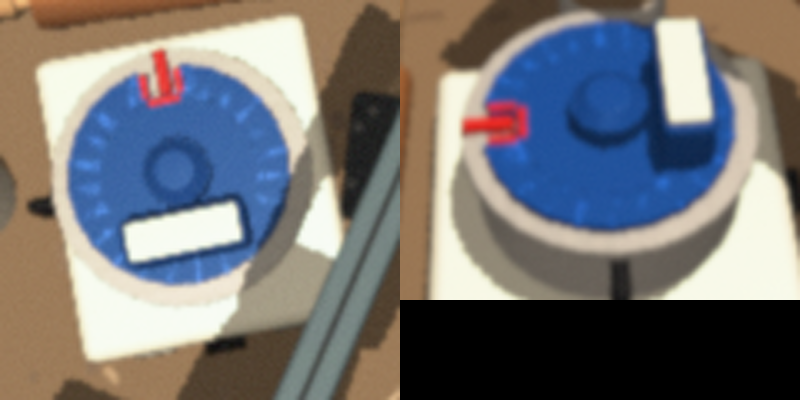

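The key (160,75) lies centred in the notch in both views and the lid looks flat. Quick height check by triangulating the chute top (top (183,232), side (684,72)).

```bash
python3 - <<'E'
from h import *
a=vision.snapshot("top");b=vision.snapshot("side")
from scipy.optimize import least_squares
def tri(p,q):
    p=np.array(p)/3.333+[164.6,159.6];q=(np.array(q)-[400,0])/3.333+[204.6,234.6]
    r=least_squares(lambda X:np.r_[proj(a,X)-p,proj(b,X)-q],[.5,.1,.15]);return r.x,r.fun
print(tri((183,232),(684,72)),tri((177,170),(609,95)))
# start: chute/boss px from first pictures (t1,s1 scale 1.4)
def t0(p,q):
    p=np.array(p)/1.4-.3;q=np.array(q)/1.4-.3
    r=least_squares(lambda X:np.r_[proj(a,X)-p,proj(b,X)-q],[.5,.1,.15]);return r.x,r.fun
print(t0((301,266),(343,355)),t0((305,295),(375,364)))
E
```

```text
(array([0.45880081, 0.11364625, 0.16277913]), array([ 0.00143518, -0.05173113,  0.0455511 ,  0.00698963])) (array([0.50442784, 0.12038819, 0.14222373]), array([ 5.05701035e-05, -1.25237362e-01,  1.08753700e-01,  1.82728010e-02]))
(array([0.54996861, 0.12317891, 0.17200334]), array([-0.00609064, -0.1995243 ,  0.17237559,  0.03182461])) (array([0.50388109, 0.11937399, 0.15239066]), array([ 8.89556952e-06, -1.74862368e-01,  1.52153441e-01,  2.55935474e-02]))
```

Both points dropped 9–10 mm from the start, which is the full travel, and the drop is the same on both, so the lid is level.

```bash
python3 -c "
from plant import ticket
print(ticket.sign_off())"
```

```text
the job is handed in; nothing more can be done
None
```

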